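# Level the workshop balance with spacer collars

### The arm

A 6-joint arm with a two-finger parallel gripper is mounted at the origin on the work surface. World frame = base frame: x ahead of the robot, y to its left, z up, the work surface at z = 0. Lengths are in mm, angles in rad, forces in N, time in s.
With the tool pointing down it reaches from about 275 to 750 mm from the base axis. Payload 10.2 kg.
Tool frame: the origin (TCP) lies between the finger pads; the fingertips stand 11 mm ahead of it and the grasp point (between the pads) lies 8 mm behind it; z points along the fingers, y is the line along which they close (so a half turn about z gives the same grasp; the last joint's range is limited). The gripper opens to 85 mm and grips with 20 to 120 N. Pads are 22 mm wide; open, the fingers measure 114 mm over their backs; the gripper's body (76 mm by 85 mm) begins 54 mm behind the grasp point. The pads swing forward as they close: fully open they stand 13 mm farther back than shut.
Start: joints at [1.069, 0.313, 1.498, -0, 1.331, -0.223], TCP at [144.494, 504.73, 242.294] pointing down, gripper open.
Joint ranges: [-2.94, 2.94], [-0.97, 2.17], [0.19, 2.56], [-1.23, 4.37], [0.02, 3.11], [-2.88, 2.88]. Speed limits (rad/s): [2.39, 2.39, 3.01, 3.14, 3.14, 3.14].

### API

Orientations are given as a unit quaternion [w, x, y, z].
In Python, from rig import sense, eyes, finish_job gives the robot as it stands.
- The arm moves only by the shell command python3 -m jog 'ROWS' [FORCE]. ROWS is JSON, a list of rows, each a list of 7 numbers: the shift along the tool's x, y, z in m, then the turn, a rotation vector about the tool's x, y, z in rad, then the finger opening in m, from 0 to 0.0854. In form: [[dx, dy, dz, rx, ry, rz, gripper], ...]. A call has 1 to 5 rows; each row shifts and turns the commanded pose from where the row before left it, along the tool's axes as they then stand; what a row does not reach is not made up. A row lasts 1/10 s, in which the tool goes at most 50 mm and 8.59 degrees, less where a joint would pass 70% of its speed; a pose out of reach is approached as far as the arm can. A call is refused whole if a number of a shift passes 0.05 or a number of a turn 0.15, either way. A call with a gripper value outside its range is refused whole. The fingers move at their own pace and stop on an object; FORCE is the grip in N (left out, the last holds). Time passes only in rows, so rows that do not move let the fingers close. It gives the time, the measured TCP pose, the force, the opening and the grip force at its end, in the units of the state.
- sense(): the state, without advancing time (a new reading comes with each control period).
- eyes.capture(name): name is "scene" or "side" or "wrist"; returns the picture (420x560x3 uint8, red, green, blue); there is no depth.
- eyes.calibration(name): a dict with "fx", "fy", "cx", "cy" (pixels), "cam_to_world" (4x4, takes a point from camera to world coordinates); the wrist camera has in their place "mount" (4x4, takes a point from camera to tool coordinates, whose origin is the TCP and whose axes are the flange's). Camera axes: x right, y down, z forward; pixel columns grow to the right and rows downward; lengths in mm; the calibration is good to about 2 mm. The wrist camera is an equidistant fisheye: a pixel r from the principal point sees the ray r / f radians off the axis. A picture is of the moment at which its call begins: read the wrist's pose just before it. calibration takes no time and is no camera call.
- finish_job(): hands the job in; it is judged then, once.
The state is a dict: "time_s": time; "joints": joint angles; "dq": joint speeds; "tau": joint torques, N m; "eef_pos": TCP position; "ee_rot": TCP orientation; "force": force on the tool from outside, world axes, zero at the start; "wrist_torque": the same for the moment, N m; "grip_width": opening from 0.0 (shut) to 1.0 (fully open); "grip_force": force on a finger pad.
Only numpy, scipy, OpenCV 4.12 (cv2) and the standard library are available. Lean on these libraries where they do the work, as an engineer would, in place of code of your own. Each camera call takes 0.05 s, during which the arm holds its last target. There are 200 camera calls.

### The job

Three steel spacer collars stand on the left pan of the workshop balance and one on the right. Move the one collar that makes the two pans sit level from the left pan onto the empty post of the right pan, all the way down, and leave the other collars on their posts and the things round the balance alone. The empty post is clamped somewhere along its slot so feel for it with light contact, and do not lean on either pan: press with less than about 10 N.

Things in the scene. Friction and masses are not known exactly. Their poses are not given: they have to be found in the camera images.
- balance: Grey counter balance fixed to the level bench (origin at z = 0); base 160 (x) by 300 (y) by 30 mm. Origin under its centre; x along the rows of posts (away from the robot at yaw 0), y towards the left pan, z up. The pans stay horizontal and move only up and down: their tops are 75 mm above the origin when level, 8 mm higher or lower at the stops.
- beam (a joint): Beam angle, rad: 0 = pans level; positive = left pan low, right pan high (each pan moves 0.11 m per rad); stops at about +-0.073. It is sprung: 100 g more on one pan turns it 0.036 rad, 200 g more takes it to its stop. A downward push on a pan moves it at about 4 mm per newton between the stops.
- left_pan_top (a point): Centre of the top face of the left pan (at the balance's y = +110 mm), a flat rimless aluminium plate 210 mm (x) by 90 mm (y), 5 mm thick.
- right_pan_top (a point): Centre of the top face of the right pan (at the balance's y = -110 mm), a plate like the left one.
- left_post0 (a point): Foot of the near post of the left pan, 65 mm before the pan's centre, on its top face. All posts of the balance are upright steel pins 13 mm in diameter and 28 mm high, so a 16 mm bore has 1.5 mm of play all round.
- left_post1 (a point): Foot of the middle post of the left pan.
- left_post2 (a point): Foot of the far post of the left pan, 65 mm beyond the pan's centre.
- right_post (a point): Foot of the near, occupied post of the right pan, 60 mm before the pan's centre.
- slot_mark (a point): Scribed mark at the near end of the dark slot of the right pan (46 mm long, running from here along the balance's +x), 4 mm before the pan's centre, on its top face; moves with the pan. The empty post, 28 mm high, stands somewhere in this slot, 8 to 34 mm beyond the mark along the balance's x, on the slot's centre line in y. It is clamped and holds under light forces.
- pan_right: The right pan with its posts; origin as right_pan_top.
- pan_left: The left pan with its posts; origin as left_pan_top.
- collar_10: Plain steel spacer collar (thick ring) standing flat on a pan, threaded over a post: outside diameter 44 mm, bore 16 mm, height 10 mm, about 100 g (to 4 percent). Origin at the centre of its underside, z along the bore. Grip it across its outside, from above, with the jaws closing along the balance's y (its neighbours stand in a row along x, 65 mm apart).
- collar_20: Plain steel spacer collar (thick ring) standing flat on a pan, threaded over a post: outside diameter 44 mm, bore 16 mm, height 20 mm, about 200 g (to 4 percent). Origin at the centre of its underside, z along the bore. Grip it across its outside, from above, with the jaws closing along the balance's y (its neighbours stand in a row along x, 65 mm apart).
- collar_30: Plain steel spacer collar (thick ring) standing flat on a pan, threaded over a post: outside diameter 44 mm, bore 16 mm, height 30 mm, about 300 g (to 4 percent). Origin at the centre of its underside, z along the bore. Grip it across its outside, from above, with the jaws closing along the balance's y (its neighbours stand in a row along x, 65 mm apart).
- collar_40: Plain steel spacer collar (thick ring) standing flat on a pan, threaded over a post: outside diameter 44 mm, bore 16 mm, height 40 mm, about 400 g (to 4 percent). Origin at the centre of its underside, z along the bore. Grip it across its outside, from above, with the jaws closing along the balance's y (its neighbours stand in a row along x, 65 mm apart).
- mallet: Bystander: hammer with a red handle, lying on the bench to the left.
- spray_can: Bystander: white can 56 mm in diameter and 150 mm high, upright on the bench to the right.
- parts_bin: Bystander: open blue bin 100 x 180 x 60 mm on the bench beyond the balance.
Not all that is in view belongs to the job. What is shaped like the collar_10 but brown or orange is not meant.

How it is judged:
By the outcome, as a careful person would: the job done as asked, in the order asked, and still so for the second after the job is handed in, with the robot touching nothing.
It also fails if it takes over 54 s, if anything falls off the work surface, if the arm or the gripper's body presses on something with over 40 N, if the wrist force passes 120 N, or if a joint passes its speed limit or range.

## Working session

There is one attempt and no reset: what is moved stays moved. The work goes in short steps, Python scripts to look and compute and a shell command to move; the robot and the scene stay as the last step left them, time stands still between calls to the robot, and variables do not carry over. Pictures are saved under pics/ and viewed, at most 12 in all, crops included, and the job is handed in when it is done.

```bash
mkdir -p pics; ls
python3 - <<'E'
from rig import sense, eyes
import cv2,numpy as np
print(sense())
for n in("scene","side","wrist"):
    im=eyes.capture(n); cv2.imwrite(f"pics/{n}0.png",im[:,:,::-1]); print(n,eyes.calibration(n))
a=[cv2.imread(f"pics/{n}0.png") for n in("scene","side","wrist")]
E
```

```text
pics
{'time_s': 0.0, 'joints': array([ 1.06859924e+00,  3.13443865e-01,  1.49845006e+00, -2.57135151e-06,
        1.33097100e+00, -2.23401637e-01]), 'dq': array([-0.00182737,  0.0004055 ,  0.00064322, -0.00175091,  0.00153252,
       -0.00065942]), 'tau': array([ 1.61609451e-04, -4.12264323e+01, -2.59741366e+01, -1.93275609e-04,
        4.16273688e-03,  5.03389219e-05]), 'eef_pos': array([144.37284645, 504.50782358, 241.73331275]), 'ee_rot': array([-2.24592895e-04,  1.38946374e-01,  9.90299702e-01, -5.95171784e-04]), 'force': array([-0.67874438,  0.41734423,  0.03820158]), 'wrist_torque': array([0.00941203, 0.00391238, 0.03664638]), 'grip_force': 0.0, 'grip_width': 1.0008610782837757}
scene {'fx': 393.6405822348623, 'fy': 393.6405822348623, 'cx': 271.9339522759425, 'cy': 206.65574439275454, 'cam_to_world': array([[-5.88418346e-01,  6.40417576e-01, -4.93588065e-01,
         1.05973565e+03],
       [ 8.08552686e-01,  4.67965404e-01, -3.56722490e-01,
         3.35758158e+02],
       [ 2.53078575e-03, -6.08994013e-01, -7.93170780e-01,
         8.22566132e+02],
       [ 0.00000000e+00,  0
[... 286 characters left out ...]
98e-01,  6.17274112e-01, -7.64686409e-01,
         8.43456696e+02],
       [-2.10149650e-02, -7.80425854e-01, -6.24895078e-01,
         7.54521920e+02],
       [ 0.00000000e+00,  0.00000000e+00,  0.00000000e+00,
         1.00000000e+00]])}
wrist {'fx': 325.19226210127806, 'fy': 325.19226210127806, 'cx': 284.6129227089787, 'cy': 210.05337522885196, 'mount': array([[ 3.02617273e-04, -9.63500282e-01, -2.67707143e-01,
         6.87320553e+01],
       [ 9.99999772e-01,  4.53169763e-04, -5.00591762e-04,
        -8.52253156e-01],
       [ 6.03637087e-04, -2.67706930e-01,  9.63500200e-01,
        -1.31530170e+02],
       [ 0.00000000e+00,  0.00000000e+00,  0.00000000e+00,
         1.00000000e+00]])}
```

View pics/scene0.png

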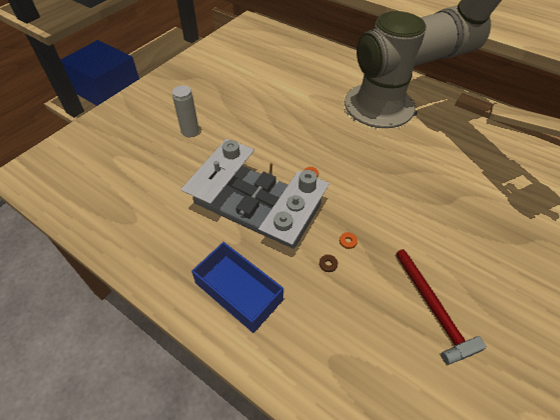

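View pics/side0.png

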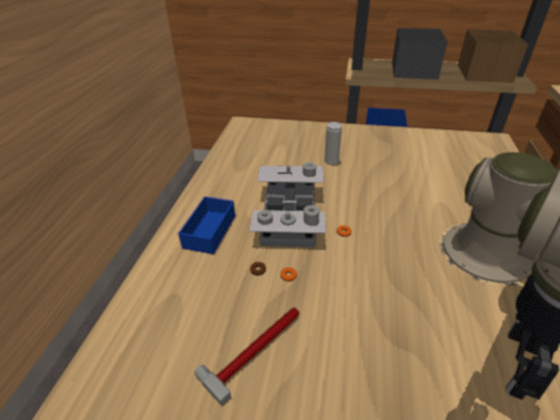

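Run:
```python
import cv2,numpy as np
a=cv2.imread("pics/scene0.png")[130:255,175:335]; b=cv2.imread("pics/side0.png")[155:250,240:340]
a=cv2.resize(a,(400,312),interpolation=3);a=cv2.resize(cv2.imread("pics/scene0.png")[130:250,175:335],(800//2,300),interpolation=3)
b=cv2.resize(cv2.imread("pics/side0.png")[155:250,240:340],(400,380),interpolation=3)
c=np.zeros((600,800,3),np.uint8)
a=cv2.resize(cv2.imread("pics/scene0.png")[130:250,175:335],(480,360),interpolation=3)
c[:360,:480]=a; b=cv2.resize(cv2.imread("pics/side0.png")[155:250,245:325],(320,380),interpolation=3); c[:380,480:]=b
w=cv2.imread("pics/wrist0.png"); c[380:,:293]=cv2.resize(w,(293,220))
cv2.imwrite("pics/c1.png",c)
```

```text
(no output)
```

View pics/c1.png

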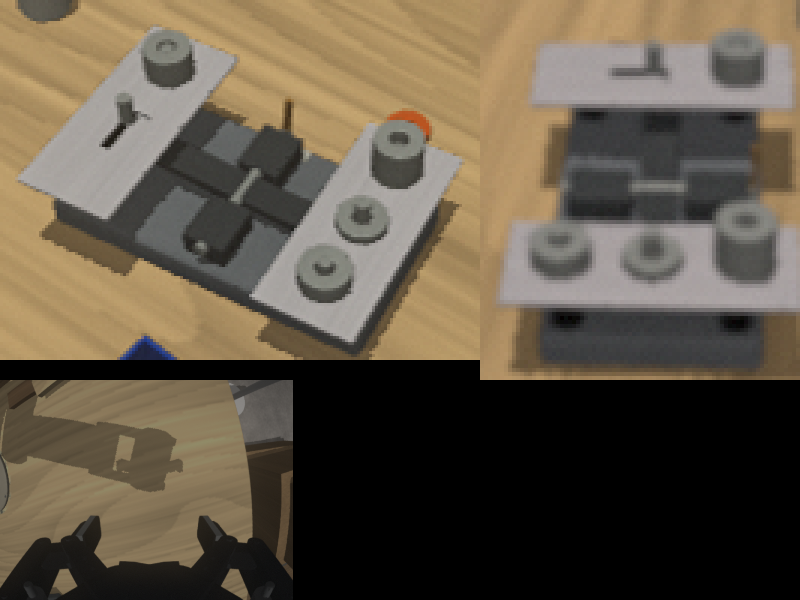

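```bash
cat > h.py <<'E'
import numpy as np
from rig import sense, eyes
from scipy.spatial.transform import Rotation as R
def pix(n,u,v,z,st=None):
    c=eyes.calibration(n); x=(u-c["cx"])/c["fx"]; y=(v-c["cy"])/c["fy"]
    if n=="wrist":
        r=np.hypot(x,y); d=np.array([np.sin(r)*x/r,np.sin(r)*y/r,np.cos(r)]); T=tool(st)@c["mount"]
    else: d=np.array([x,y,1]); T=c["cam_to_world"]
    d=T[:3,:3]@d; o=T[:3,3]
    return (o+d*(z-o[2])/d[2])
def tool(st):
    T=np.eye(4); T[:3,:3]=R.from_quat(st["ee_rot"],scalar_first=True).as_matrix(); T[:3,3]=st["eef_pos"]; return T
def proj(p,st):
    "world to wrist pixel"
    c=eyes.calibration("wrist"); q=np.linalg.inv(tool(st)@c["mount"])@np.append(p,1)
    r=np.arctan2(np.hypot(q[0],q[1]),q[2]); k=r/np.hypot(q[0],q[1])
    return c["cx"]+c["fx"]*k*q[0], c["cy"]+c["fy"]*k*q[1]
def goto(target,yaw):
    "rows needed: total shift in tool axes and turn, for a tool down with its x along yaw"
    st=sense(); T=tool(st); Rt=np.column_stack([[np.cos(yaw),np.sin(yaw),0],[np.sin(yaw),-np.cos(yaw),0],[0,0,-1]])
    print("shift now axes mm",T[:3,:3].T@(np.array(target)-T[:3,3]),"in target axes",Rt.T@(np.array(target)-T[:3,3]),"turn",R.from_matrix(T[:3,:3].T@Rt).as_rotvec())
E
python3 - <<'E'
from h import *
P={}
for k,s,d,z in [("Lnear",(308.3,176),(311.75,209.5),107),("Lfar",(283.3,217.7),(265,215.5),87),("Lmid",(295.7,202),None,77),("Rnear",(231,145.7),(309.5,165.75),113),("tip",(216.7,162.7),(288.75,166.25),111)]:
    print(k,pix("scene",*s,z).round(1),pix("side",*d,z).round(1) if d else "")
T=tool(sense());print(T.round(2))
E
```

```text
Lnear [485.9  30.1 107. ] [485.9  27.5 107. ]
Lfar [612.5  45.   87. ] [613.4  49.7  87. ]
Lmid [550.5  38.4  77. ] 
Rnear [ 520.2 -185.2  113. ] [ 519.2 -186.6  113. ]
tip [ 586.5 -176.6  111. ] [ 584.5 -176.8  111. ]
[[-9.6000e-01  2.8000e-01 -0.0000e+00  1.4440e+02]
 [ 2.8000e-01  9.6000e-01 -0.0000e+00  5.0457e+02]
 [ 0.0000e+00 -0.0000e+00 -1.0000e+00  2.4188e+02]
 [ 0.0000e+00  0.0000e+00  0.0000e+00  1.0000e+00]]
```

```bash
python3 -m jog '[[0,0,0,0,0,-0.142,0.0854],[0,0,0,0,0,-0.142,0.0854],[0,0,0,0,0,-0.141,0.0854],[0,0,0,0,0,0,0.0854]]'; python3 -c "
from h import *
goto([600,45,230],0.145+np.pi)"
```

```text
time_s: 0.55
eef_pos: [144.5, 504.6, 242.1]
ee_rot: [-0.0, -0.074, 0.997, -0.0]
force: [0.7, -0.1, -0.1]
grip_width: 0.997
grip_force: 0.0
shift now axes mm [-383.08928424 -521.56648561   12.15562025] in target axes [-384.35389911 -520.63738057   12.06465493] turn [-0.00041649 -0.00032855  0.00243444]
```

```bash
python3 -m jog '[[-0.0275,-0.0372,0.001,0,0,0,0.0854],[-0.0275,-0.0372,0.001,0,0,0,0.0854],[-0.0275,-0.0372,0.001,0,0,0,0.0854],[-0.0275,-0.0372,0.001,0,0,0,0.0854],[-0.0275,-0.0372,0.001,0,0,0,0.0854]]' >/dev/null;  python3 -m jog '[[-0.0275,-0.0372,0.001,0,0,0,0.0854],[-0.0275,-0.0372,0.001,0,0,0,0.0854],[-0.0275,-0.0372,0.001,0,0,0,0.0854],[-0.0275,-0.0372,0.001,0,0,0,0.0854],[-0.0275,-0.0372,0.001,0,0,0,0.0854]]' ;  python3 -m jog '[[-0.0275,-0.0372,0.001,0,0,0,0.0854],[-0.0275,-0.0372,0.001,0,0,0,0.0854],[-0.0275,-0.0372,0.001,0,0,0,0.0854],[0,0,0,0,0,0,0.0854],[0,0,0,0,0,0,0.0854]]'
python3 - <<'E'
from h import *
import cv2
st=sense(); im=eyes.capture("wrist"); cv2.imwrite("pics/w1.png",im[:,:,::-1]); np.save("w1.npy",st)
goto([613,47.5,230],0.145+np.pi)
E
```

```text
time_s: 1.55
eef_pos: [471.8, 175.1, 232.3]
ee_rot: [0.0, -0.071, 0.997, 0.0]
force: [1.0, 0.4, -0.5]
grip_width: 0.999
grip_force: 0.0
time_s: 2.05
eef_pos: [568.7, 77.9, 228.7]
ee_rot: [-0.001, -0.071, 0.997, 0.0]
force: [0.0, 0.1, 1.1]
grip_width: 1.005
grip_force: 0.0
shift now axes mm [-39.84771719 -37.32286025  -1.03386595] in target axes [-39.80536438 -37.36936031  -0.98448889] turn [ 0.00043276 -0.000834   -0.0011566 ]
```

View pics/w1.png

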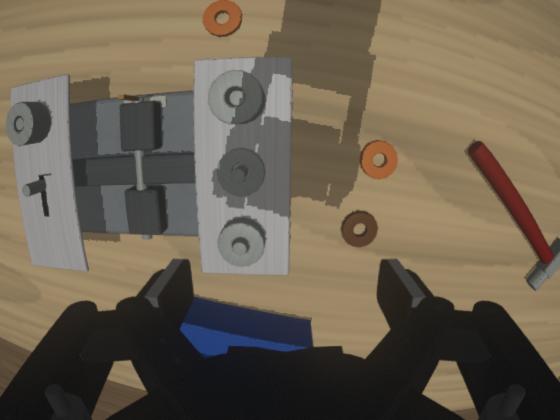

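Run:
```python
from h import *
import cv2
st=np.load("w1.npy",allow_pickle=True).item()
for n,u,v,z in [("Lnear",236,97,107),("mid",241,172,77),("far",241,243,87),("c00",195,59,67),("c01",291,57,67),("c10",203,272,67),("c11",288,274,67),("tipR",27,187,111),("R0",20,125,113)]: print(n,pix("wrist",u,v,z,st).round(1))
im=cv2.imread("pics/w1.png")
cv2.imwrite("pics/w1c.png",np.hstack([cv2.resize(im[60:280,190:300],(400,600),interpolation=3) if 0 else cv2.resize(im[60:280,190:300],(300,600),interpolation=3),cv2.resize(im[90:220,0:100],(461,600),interpolation=3)]))
```

```text
Lnear [485.6  27.7 107. ]
mid [548.9  35.7  77. ]
far [611.6  43.7  87. ]
c00 [451.3 -21.6  67. ]
c01 [440.6  64.8  67. ]
c10 [657.7   5.8  67. ]
c11 [646.2  92.   67. ]
tipR [ 581.5 -179.6  111. ]
R0 [ 520.  -187.9  113. ]
```

View pics/w1c.png

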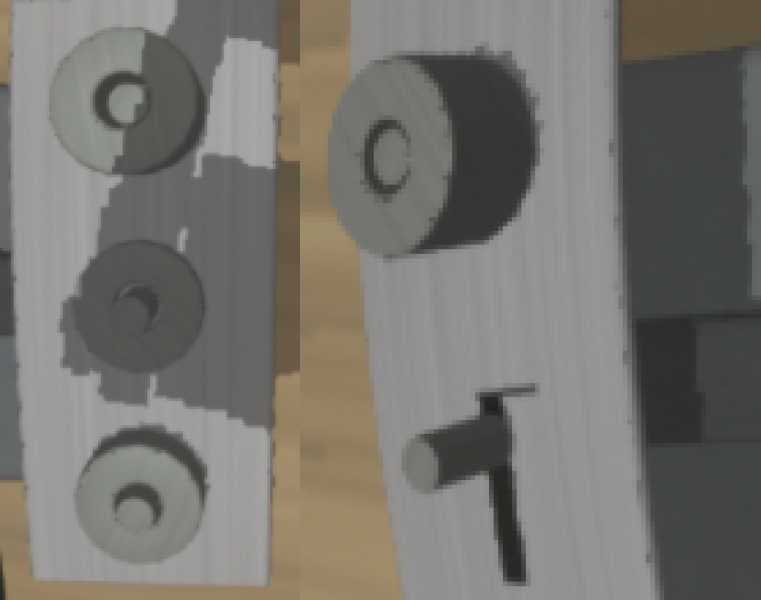

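```bash
python3 -c "
from h import *
goto([612,45,160],0.13+np.pi)
st=sense(); st['eef_pos']=np.array([612,45,160]); print(proj([612,45,87],st))"
```

```text
shift now axes mm [-38.55807258 -39.68395252  68.96622019] in target axes [-39.04575849 -39.11736885  69.01551111] turn [ 0.00042649 -0.00083723  0.0138434 ]
(np.float64(285.29506026145833), np.float64(227.89463717532672))
```

```bash
python3 -m jog '[[-0.013,-0.0132,0.023,0,0,0,0.0854],[-0.013,-0.0132,0.023,0,0,0,0.0854],[-0.0125,-0.0132,0.023,0,0,0,0.0854],[0,0,0,0,0,0.0138,0.0854],[0,0,0,0,0,0,0.0854]]'
python3 - <<'E'
from h import *
import cv2
st=sense(); im=eyes.capture("wrist"); cv2.imwrite("pics/w2.png",im[:,:,::-1]); np.save("w2.npy",st)
goto([612,45,160],0.13+np.pi);print(proj([612,45,87],st))
E
```

```text
time_s: 2.6
eef_pos: [611.9, 45.9, 161.0]
ee_rot: [-0.0, -0.066, 0.998, 0.0]
force: [0.4, 0.2, 1.5]
grip_width: 1.003
grip_force: 0.0
shift now axes mm [ 0.30900461 -0.92929914  1.75493557] in target axes [ 0.30394588 -0.93047432  1.75519629] turn [-0.00018267  0.00140498  0.0027884 ]
(np.float64(283.92165122388553), np.float64(227.302181826499))
```

View pics/w2.png

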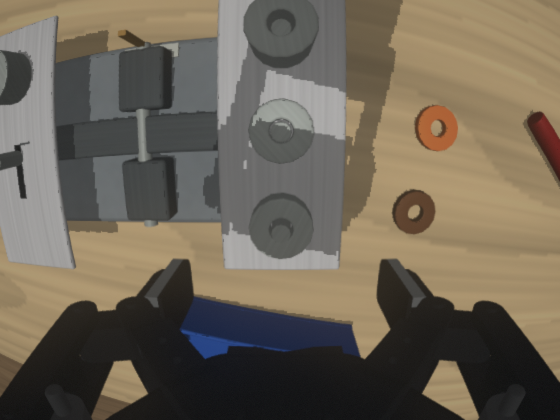

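Run:
```python
from h import *
import cv2
st=np.load("w2.npy",allow_pickle=True).item()
im=cv2.imread("pics/w2.png");g=cv2.GaussianBlur(cv2.cvtColor(im,6),(3,3),0)
c=cv2.HoughCircles(g[185:270,235:330],cv2.HOUGH_GRADIENT,1.0,100,param1=80,param2=12,minRadius=27,maxRadius=36);print(c+np.array([235,185,0]))
u,v=c[0,0,:2]+[235,185]
for p in [(u,v),(281.5,226)]:
    q=pix("wrist",*p,87,st); print(q)
goto([q[0],q[1],79],0.13+np.pi)
```

```text
[[[281.5        226.5         31.60000038]]]
[611.65423359  43.32796368  87.        ]
[611.30636908  43.28272106  87.        ]
shift now axes mm [ 1.33767601 -2.52466934 82.75386642] in target axes [ 1.21434185 -2.54334443 82.75519629] turn [-0.00018267  0.00140498  0.0027884 ]
```

```bash
python3 -m jog '[[0.001,-0.0025,0.03,0,0,0.0028,0.0854],[0,0,0.03,0,0,0,0.0854],[0,0,0.015,0,0,0,0.0854],[0,0,0.006,0,0,0,0.0854],[0,0,0,0,0,0,0.0854]]' 40
python3 -m jog '[[0,0,0,0,0,0,0.06],[0,0,0,0,0,0,0.05],[0,0,0,0,0,0,0.046],[0,0,0,0,0,0,0.044],[0,0,0,0,0,0,0.044]]' 20
```

```text
time_s: 3.15
eef_pos: [611.8, 42.8, 80.2]
ee_rot: [0.0, -0.065, 0.998, -0.0]
force: [-0.3, 0.2, -0.1]
grip_width: 1.001
grip_force: 0.0
time_s: 3.65
eef_pos: [612.2, 42.4, 80.1]
ee_rot: [0.001, -0.065, 0.998, 0.0]
force: [-0.7, 1.2, 5.7]
grip_width: 0.52
grip_force: 4.6
```

```bash
python3 -m jog '[[0,0,-0.001,0,0,0,0.04],[0,0,0,0,0,0,0.036],[0,0,0,0,0,0,0.036]]' 40
```

```text
time_s: 3.95
eef_pos: [611.9, 42.2, 80.5]
ee_rot: [0.0, -0.065, 0.998, 0.0]
force: [-0.7, 1.3, 3.9]
grip_width: 0.497
grip_force: 41.2
```

```bash
python3 -m jog '[[0,0,-0.008,0,0,0,0.036],[0,0,-0.012,0,0,0,0.036],[0,0,-0.015,0,0,0,0.036],[0,0,-0.02,0,0,0,0.036],[0,0,-0.02,0,0,0,0.036]]'
python3 -m jog '[[0,0,-0.02,0,0,0,0.036],[0,0,0,0,0,0,0.036],[0,0,0,0,0,0,0.036]]'
python3 - <<'E'
from h import *
import cv2
st=sense(); im=eyes.capture("wrist"); s=eyes.capture("scene"); cv2.imwrite("pics/w3.png",im[:,:,::-1]); np.save("w3.npy",st)
print(st["force"],st["grip_width"])
s=cv2.resize(s[120:260,170:340,::-1],(340,420)[:1]+(280,))
c=np.zeros((600,560,3),np.uint8);c[:280,:340]=s;c[280:]=im[:320,:,::-1];cv2.imwrite("pics/c3.png",c)
E
```

```text
time_s: 4.45
eef_pos: [611.7, 42.1, 156.6]
ee_rot: [-0.0, -0.065, 0.998, -0.0]
force: [-0.7, 0.7, -1.2]
grip_width: 0.495
grip_force: 41.0
time_s: 4.75
eef_pos: [611.6, 42.1, 175.1]
ee_rot: [-0.0, -0.065, 0.998, -0.0]
force: [-0.6, 0.1, -1.4]
grip_width: 0.491
grip_force: 41.0
[-0.63531981  0.14410599 -1.41836608] 0.49133412044125685
```

View pics/c3.png

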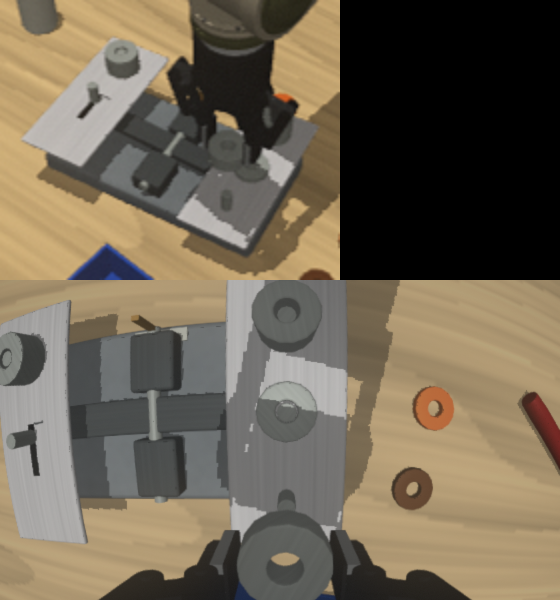

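Run:
```python
from h import *
import cv2
st=np.load("w3.npy",allow_pickle=True).item()
im=cv2.imread("pics/w3.png");g=cv2.GaussianBlur(cv2.cvtColor(im,6),(3,3),0)
c=cv2.HoughCircles(g[220:330,220:350],cv2.HOUGH_GRADIENT,1.0,100,param1=80,param2=12,minRadius=38,maxRadius=55);c=c[0,0]+[220,220,0];print(c)
q=pix("wrist",c[0],c[1],st["eef_pos"][2]+6.5,st);print("collar in tool",np.linalg.inv(tool(st))@np.append(q,1))
b=pix("wrist",285,283,st["eef_pos"][2]+6.5,st);print("bore in tool",np.linalg.inv(tool(st))@np.append(b,1))
print("can",pix("scene",188,134,0))
goto([617,-174,175],0.13+np.pi)
```

```text
[283.5        279.5         48.79999924]
collar in tool [ 3.21325619 -0.95321359 -6.49910676  1.        ]
bore in tool [ 1.48586729 -0.30512295 -6.49959717  1.        ]
can [ 4.72575017e+02 -4.07358082e+02  1.13686838e-13]
shift now axes mm [  22.26201928 -215.17034772   -1.0198695 ] in target axes [  22.35481792 -215.1610369    -0.9520991 ] turn [ 0.00053928 -0.00216347 -0.0004412 ]
```

```bash
python3 -m jog '[[0.0045,-0.043,0,0,0,0,0.036],[0.0045,-0.043,0,0,0,0,0.036],[0.0045,-0.043,0,0,0,0,0.036],[0.0045,-0.043,0,0,0,0,0.036],[0.0045,-0.043,0,0,0,0,0.036]]' >/dev/null; python3 -m jog '[[0,0,0,0,0,0,0.036],[0,0,0,0,0,0,0.036],[0,0,0,0,0,0,0.036]]'
python3 - <<'E'
from h import *
import cv2
st=sense(); im=eyes.capture("wrist"); cv2.imwrite("pics/w4.png",im[:,:,::-1]); np.save("w4.npy",st)
E
```

```text
time_s: 5.65
eef_pos: [617.1, -172.9, 174.6]
ee_rot: [-0.001, -0.065, 0.998, 0.0]
force: [0.0, -0.1, -1.0]
grip_width: 0.498
grip_force: 41.3
```

View pics/w4.png

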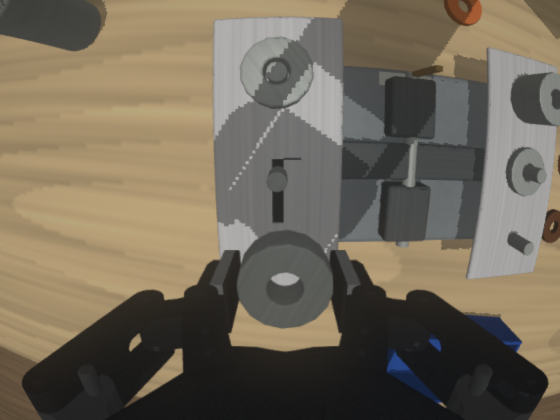

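Run:
```python
from h import *
import cv2
st=np.load("w4.npy",allow_pickle=True).item()
im=cv2.imread("pics/w4.png");g=cv2.GaussianBlur(cv2.cvtColor(im,6),(3,3),0)
def hc(x0,x1,y0,y1,r0,r1,p=12):
    c=cv2.HoughCircles(g[y0:y1,x0:x1],cv2.HOUGH_GRADIENT,1.0,200,param1=60,param2=p,minRadius=r0,maxRadius=r1)
    return None if c is None else c[0,0]+[x0,y0,0]
Ti=np.linalg.inv(tool(st))
for n,a,z in [("held",(225,345,220,335,40,55),st["eef_pos"][2]+6.5),("tip",(255,300,160,205,8,14,6),111),("R0",(230,325,25,120,30,42),113)]:
    c=hc(*a); print(n,c)
    if c is not None:
        q=pix("wrist",c[0],c[1],z,st); print(q.round(1),"tool",(Ti@np.append(q,1)).round(1))
q=pix("wrist",278,159,83,st);print("mark",q.round(1),(Ti@np.append(q,1)).round(1))
q=pix("wrist",278,222,83,st);print("slot end",q.round(1),(Ti@np.append(q,1)).round(1))
cv2.imwrite("pics/c4.png",np.hstack([cv2.resize(im[150:230,250:310],(450,600),interpolation=3),cv2.resize(im[225:330,230:340],(350,600)[:1]+(600,),interpolation=3)]))
```

```text
held [284.5        278.5         48.79999924]
[ 613.6 -173.9  181.1] tool [ 3.7 -0.5 -6.5  1. ]
tip [276.5 180.5  11. ]
[ 584.6 -182.6  111. ] tool [33.5 -5.5 63.6  1. ]
R0 [276.5         70.5         34.40000153]
[ 518.7 -191.1  113. ] tool [99.9 -5.3 61.7  1. ]
mark [ 574.6 -183.5   83. ] [43.5 -5.1 91.6  1. ]
slot end [ 619.6 -177.8   83. ] [-1.9 -5.3 91.6  1. ]
```

View pics/c4.png

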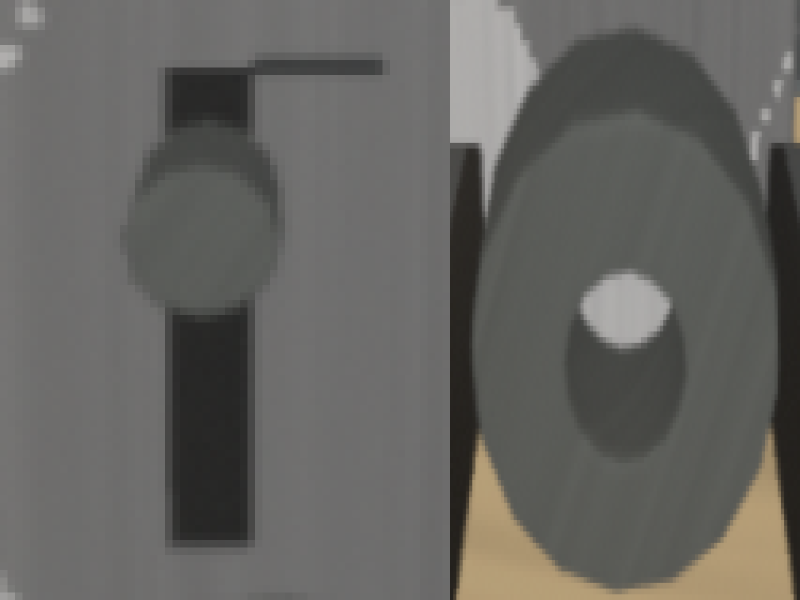

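```bash
python3 -m jog '[[0.0165,-0.0026,0,0,0,0,0.036],[0.0165,-0.0026,0,0,0,0,0.036],[0,0,0.025,0,0,0,0.036],[0,0,0.015,0,0,0,0.036],[0,0,0,0,0,0,0.036]]' >/dev/null;python3 -m jog '[[0,0,0,0,0,0,0.036],[0,0,0,0,0,0,0.036]]'
python3 - <<'E'
from h import *
import cv2
st=sense(); im=eyes.capture("wrist"); cv2.imwrite("pics/w5.png",im[:,:,::-1]); np.save("w5.npy",st)
s=eyes.capture("side")[:,:,::-1]; s2=eyes.capture("scene")[:,:,::-1]
c=np.zeros((600,800,3),np.uint8)
c[:300,:400]=cv2.resize(s[150:225,240:340],(400,300),interpolation=3)
c[:300,400:]=cv2.resize(s2[120:210,170:290],(400,300),interpolation=3)
c[300:,:400]=cv2.resize(im[210:330,205:365,::-1],(400,300),interpolation=3)
cv2.imwrite("pics/c5.png",c)
E
```

```text
time_s: 6.4
eef_pos: [585.8, -183.1, 136.4]
ee_rot: [0.001, -0.065, 0.998, -0.0]
force: [1.0, 0.9, -1.6]
grip_width: 0.497
grip_force: 41.3
```

View pics/c5.png

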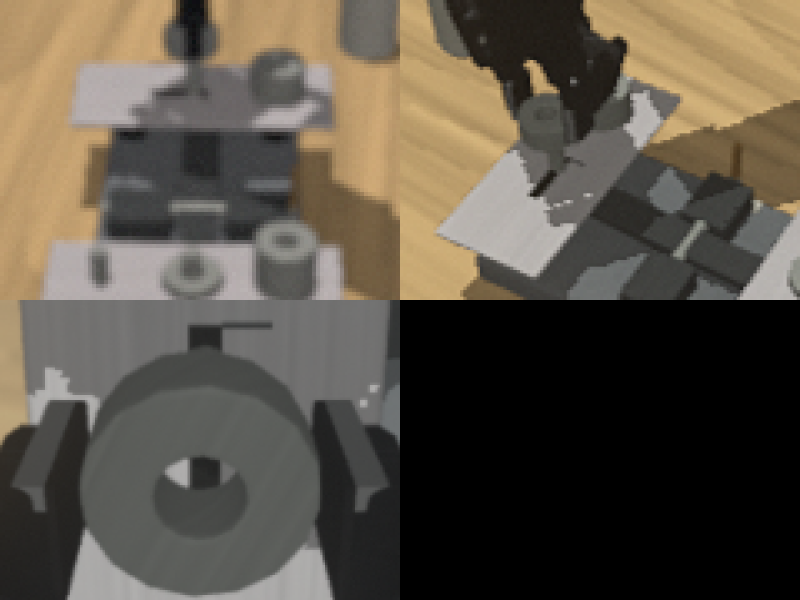

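```bash
python3 -m jog '[[0.0005,0.0009,0.004,0,0,0,0.036],[0,0,0.004,0,0,0,0.036],[0,0,0,0,0,0,0.036]]';for i in 1; do python3 -m jog '[[0,0,0.002,0,0,0,0.036],[0,0,0.002,0,0,0,0.036],[0,0,0,0,0,0,0.036]]'; python3 -m jog '[[0,0,0.002,0,0,0,0.036],[0,0,0.002,0,0,0,0.036],[0,0,0,0,0,0,0.036]]';python3 -m jog '[[0,0,0.002,0,0,0,0.036],[0,0,0.002,0,0,0,0.036],[0,0,0,0,0,0,0.036]]'; done
```

```text
time_s: 6.85
eef_pos: [584.3, -182.3, 126.5]
ee_rot: [-0.001, -0.065, 0.998, 0.0]
force: [0.8, 0.2, -2.4]
grip_width: 0.496
grip_force: 41.3
time_s: 7.15
eef_pos: [584.5, -182.5, 123.0]
ee_rot: [-0.0, -0.065, 0.998, 0.0]
force: [-1.0, 1.0, -2.3]
grip_width: 0.498
grip_force: 41.3
time_s: 7.45
eef_pos: [584.5, -182.4, 118.9]
ee_rot: [-0.0, -0.065, 0.998, 0.0]
force: [0.3, -0.1, -2.1]
grip_width: 0.495
grip_force: 41.3
time_s: 7.75
eef_pos: [584.5, -182.4, 114.9]
ee_rot: [-0.0, -0.065, 0.998, 0.0]
force: [-0.1, -0.4, -1.9]
grip_width: 0.496
grip_force: 41.3
```

```bash
python3 -m jog '[[0.0015,0,0,0,0,0,0.036],[0.0015,0,0,0,0,0,0.036],[0,0,0,0,0,0,0.036]]'; python3 -m jog '[[-0.003,0,0,0,0,0,0.036],[-0.0015,0,0,0,0,0,0.036],[-0.0015,0,0,0,0,0,0.036],[0,0,0,0,0,0,0.036]]'; python3 -m jog '[[0.003,0.0015,0,0,0,0,0.036],[0,0.0015,0,0,0,0,0.036],[0,0,0,0,0,0,0.036]]';  python3 -m jog '[[0,-0.003,0,0,0,0,0.036],[0,-0.0015,0,0,0,0,0.036],[0,-0.0015,0,0,0,0,0.036],[0,0,0,0,0,0,0.036]]'
```

```text
time_s: 8.05
eef_pos: [581.7, -182.9, 115.4]
ee_rot: [0.0, -0.065, 0.998, -0.0]
force: [1.3, 0.9, -3.1]
grip_width: 0.495
grip_force: 41.2
time_s: 8.45
eef_pos: [585.6, -182.4, 114.2]
ee_rot: [-0.003, -0.065, 0.998, 0.001]
force: [-11.0, -2.4, -1.1]
grip_width: 0.496
grip_force: 41.3
time_s: 8.75
eef_pos: [584.1, -180.5, 115.4]
ee_rot: [-0.0, -0.065, 0.998, -0.001]
force: [-3.0, -6.2, -3.2]
grip_width: 0.495
grip_force: 41.3
time_s: 9.15
eef_pos: [584.6, -183.8, 114.7]
ee_rot: [-0.001, -0.065, 0.998, 0.002]
force: [-2.2, 6.7, -1.3]
grip_width: 0.498
grip_force: 41.5
```

```bash
python3 -m jog '[[0.001,0.0032,0,0,0,0,0.036],[0,0,0.003,0,0,0,0.036],[0,0,0.003,0,0,0,0.036],[0,0,0.003,0,0,0,0.036],[0,0,0,0,0,0,0.036]]'; python3 -m jog '[[0,0,0.002,0,0,0,0.036],[0,0,0.002,0,0,0,0.036],[0,0,0.002,0,0,0,0.036],[0,0,0.001,0,0,0,0.036],[0,0,0,0,0,0,0.036]]'
```

```text
time_s: 9.65
eef_pos: [583.5, -182.5, 105.7]
ee_rot: [-0.0, -0.065, 0.998, 0.0]
force: [-0.3, -1.0, -2.6]
grip_width: 0.495
grip_force: 41.6
time_s: 10.15
eef_pos: [583.6, -182.4, 99.1]
ee_rot: [-0.0, -0.065, 0.998, 0.0]
force: [0.1, 0.4, -1.7]
grip_width: 0.497
grip_force: 41.6
```

```bash
python3 -m jog '[[0,0,0.002,0,0,0,0.036],[0,0,0.002,0,0,0,0.036],[0,0,0.002,0,0,0,0.036],[0,0,0.001,0,0,0,0.036],[0,0,0,0,0,0,0.036]]';python3 -m jog '[[0,0,0.001,0,0,0,0.036],[0,0,0.001,0,0,0,0.036],[0,0,0,0,0,0,0.036],[0,0,0,0,0,0,0.036],[0,0,0,0,0,0,0.036]]'
```

```text
time_s: 10.65
eef_pos: [583.6, -182.5, 92.2]
ee_rot: [-0.0, -0.065, 0.998, -0.0]
force: [1.6, -0.7, -0.7]
grip_width: 0.497
grip_force: 41.6
time_s: 11.15
eef_pos: [583.6, -182.4, 90.4]
ee_rot: [0.0, -0.065, 0.998, -0.0]
force: [-0.5, -0.4, -0.2]
grip_width: 0.498
grip_force: 41.7
```

```bash
python3 -m jog '[[0,0,0,0,0,0,0.05],[0,0,0,0,0,0,0.06],[0,0,0,0,0,0,0.07],[0,0,0,0,0,0,0.07],[0,0,0,0,0,0,0.07]]' 20; python3 -m jog '[[0,0,-0.01,0,0,0,0.07],[0,0,-0.03,0,0,0,0.07],[0,0,-0.03,0,0,0,0.07],[-0.02,0,-0.03,0,0,0,0.07],[-0.02,0,0,0,0,0,0.07]]';python3 -m jog '[[0,0,0,0,0,0,0.07],[0,0,0,0,0,0,0.07],[0,0,0,0,0,0,0.07],[0,0,0,0,0,0,0.07],[0,0,0,0,0,0,0.07]]'
python3 - <<'E'
from h import *
import cv2
im=eyes.capture("wrist"); s=eyes.capture("side")[:,:,::-1]; s2=eyes.capture("scene")[:,:,::-1]
c=np.zeros((600,800,3),np.uint8)
c[:300,:400]=cv2.resize(s[150:250,225:358],(400,300),interpolation=3)
c[:300,400:]=cv2.resize(s2[130:250,175:335],(400,300),interpolation=3)
c[300:,:400]=cv2.resize(im[:,:,::-1],(400,300))
cv2.imwrite("pics/c6.png",c)
E
```

```text
time_s: 11.65
eef_pos: [583.6, -182.4, 90.3]
ee_rot: [0.0, -0.065, 0.998, -0.0]
force: [-0.2, 0.2, 0.2]
grip_width: 0.818
grip_force: 0.0
time_s: 12.15
eef_pos: [625.1, -177.9, 196.4]
ee_rot: [0.004, -0.065, 0.998, -0.002]
force: [0.8, -0.4, 0.1]
grip_width: 0.82
grip_force: 0.0
time_s: 12.65
eef_pos: [623.0, -177.4, 190.3]
ee_rot: [-0.0, -0.065, 0.998, 0.0]
force: [-0.0, 0.5, 0.1]
grip_width: 0.819
grip_force: 0.0
```

View pics/c6.png

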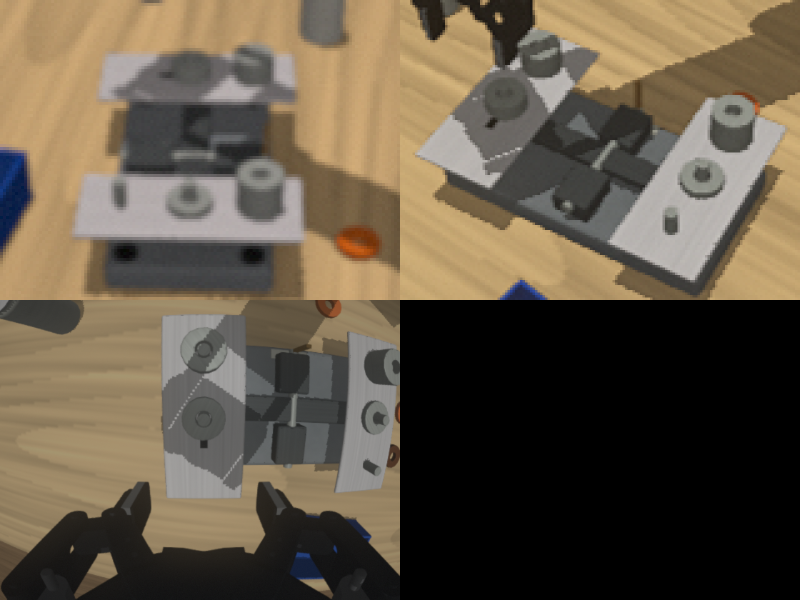

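The collar sits flat on the right pan's slot post, the pans look level, and nothing around the balance has moved.

```bash
python3 -c "
from rig import finish_job
print(finish_job())"
```

```text
the job is handed in; nothing more can be done
None
```

I moved collar_20 from the far left post onto the empty post of the right pan, all the way down; the pans look level in the last camera pictures, and I handed the job in at about 13 s.

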